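# Seat a keyed stake in its holder

### The arm

A 6-joint arm with a two-finger parallel gripper is mounted at the origin on a cart in front of the work surface, level with it; the furniture and walls round the work are solid. World frame = base frame: x ahead of the robot, y to its left, z up, the work surface at z = 0. Lengths are in m, angles in rad, forces in N, time in s.
With the tool pointing down it reaches from about 0.425 to 0.95 m from the base axis. Payload 14.7 kg.
Tool frame: the origin (TCP) lies at the very end of the fingers, on their centre line; the grasp point (between the pads) lies 19 mm behind it (bot.grip_point_offset is the z of the grasp point in the tool frame, in m); z points along the fingers, y is the line along which they close (so a half turn about z gives the same grasp; the last joint's range is limited). The gripper opens to 85 mm and grips with 20 to 120 N. Pads are 22 mm wide; open, the fingers measure 114 mm over their backs; the gripper's body (76 mm by 85 mm) begins 54 mm behind the grasp point. The pads swing forward as they close: fully open they stand 13 mm farther back than shut.
Start: joints at [1.104, 0.48, 1.596, -0, 1.065, -0.047], TCP at [0.265, 0.594, 0.231] pointing down, gripper open.
Joint ranges: [-2.75, 2.75], [-0.82, 2.05], [0.23, 2.67], [-1.56, 4.7], [0.09, 2.69], [-2.92, 2.92]. Speed limits (rad/s): [1.89, 1.89, 2.39, 3.01, 3.01, 3.01].

### API

Orientations are given as a 3x3 rotation matrix whose columns are the frame's x, y, z axes.
In Python, from plant import bot gives the robot as it stands. The module is installed in compiled form; this text tells all that it offers.
- The arm moves only by the tool arm_command, never from a script. Its argument "steps" is a list of rows, each an object of numbers: "x", "y", "z": the shift along the tool's x, y, z in m; "ax", "ay", "az": the turn, a rotation vector about the tool's x, y, z in degrees; "fingers": the finger opening in m, from 0 to 0.0854. In form: [{"x": .., "y": .., "z": .., "ax": .., "ay": .., "az": .., "fingers": ..}, ...]. A call has 1 to 10 rows; each row is the pose to reach, as a shift and turn from the pose commanded when the call began, along the tool's axes at that moment; what a row does not reach only later rows make up. A row lasts 1/8 s, in which the tool goes at most 62.5 mm and 10.7 degrees, less where a joint would pass 70% of its speed; a pose out of reach is approached as far as the arm can. A call with a gripper value outside its range is refused whole. The fingers move at their own pace and stop on an object; "grip_force" is the grip in N (left out, the last holds). Time passes only in rows, so rows that repeat a pose let the fingers close. It gives the time, the measured TCP pose, the force, the opening and the grip force at its end, in the units of the state.
- bot.get_obs(): the state, without advancing time (a new reading comes with each control period).
- bot.grab_frame(name): name is "scene" or "side" or "wrist"; returns the picture (384x512x3 uint8, blue, green, red); there is no depth.
- bot.camera_model(name): a dict with "intrinsics" (3x3 intrinsics, pixels), "pose" (4x4, takes a point from camera to world coordinates). Camera axes: x right, y down, z forward; pixel columns grow to the right and rows downward; lengths in m; the calibration is good to about 2 mm. The wrist camera is an equidistant fisheye: a pixel r from the principal point sees the ray r / f radians off the axis. A picture is of the moment at which its call begins: read the wrist's pose just before it. camera_model takes no time and is no camera call; for the wrist camera it gives the pose at the moment of the call.
- bot.job_done(): hands the job in; it is judged then, once.
Trained networks look in the newest picture that a camera, given by its name, has taken for a name from the list of things; names that differ only in an ending like _2 or _b are one class to them, and where a whole thing is asked for, a point or a joint stands for the part that bears it (a point fixed in the world has none). Each returns a list of dicts, best first, with "score" (0 to 1); they miss things now and then, are a little off and sometimes report something else, mostly with a low value. They report only what shows in the picture. A call takes as long as a camera call. They do not tell look-alikes from the thing itself.
- bot.find_in(name, camera): "location" ([x, y, z] in m, in world coordinates, good to about 4 mm: the middle of the surface that is visible of it).
- bot.landmark_of(name, camera): "location" ([x, y, z] in m, in world coordinates, good to about 4 mm: a listed point, or the origin of a listed thing).
The state is a dict: "time": time; "joint_positions": joint angles; "joint_vel": joint speeds; "effort": joint torques, N m; "eef_pos": TCP position; "tool_rot": TCP orientation; "force": force on the tool from outside, world axes, zero at the start; "moment": the same for the moment, N m; "width": finger opening in m; "finger_force": force on a finger pad.
Only numpy, scipy, OpenCV 4.12 (cv2) and the standard library are available. Lean on these libraries where they do the work, as an engineer would, in place of code of your own. Each camera call takes 0.05 s, during which the arm holds its last target. There are 200 camera calls.

### The job

Pick up the small steel stake by its rectangular head and seat it fully home in the collar of the stake holder, upright, with its flange flat on the collar, and let go of it. The collar has been clamped at an unknown angle, so bear down lightly and turn the stake to and fro until its key finds the slot and drops in; never push it against the holder with more than 40 N, and leave the bottle, the dish and the small disc block where they stand.

Things in the scene. Friction and masses are not known exactly. Their poses are not given: they have to be found in the camera images.
- stake: (sizes in mm) keyed steel stake, loose, 0.3 kg +-30%, at first upright on the mat, yaw within 0.5 rad of 0. Height 66 mm. Origin: centre of its underside, z up. From below: round shank 30 diameter, 20 high (foot tapers to 26 over the lowest 3) with a key on its -x side; flange 48 diameter from height 20 to 26; rectangular head from 26 to 66
- stake_head (a point): (mm) centre of the top of the stake's head, 66 above its origin. The head is 24 along the stake's x, 36 along its y, 40 high: grip it across the 24, from above, near mid height, fingertips 5 or more clear of the flange, or it tips
- stake_key (a point): (mm) lower outer edge of the key, 21 from the stake's axis towards its -x. The key is 8 wide and runs from height 10 to the flange at 20; below it the lowest 10 of the shank is a plain round pilot. A small dark dot on the flange's top marks the key's side
- flange_seat (a point): (mm) on the stake's axis, centre of the flange's underside, 20 above the stake's origin
- stake_holder: (mm) fixed stake holder: dark steel base plate 90 x 90 x 20 with four screw heads; on its middle a bright round collar, 59 outside diameter, top 42 above the mat. Origin: centre of the base's underside, z up, front towards its own -x; yaw within 0.3 rad of 0. The collar is clamped stiffly: light rubbing does not turn it (about 0.3 N m does)
- collar_top (a point): (mm) on the bore's axis, level with the collar's top, 42 above the holder's origin. Bore: 33 diameter, 22 deep. One slot, 11 wide, full height, runs from bore out through the collar's side; its direction is not measured, anywhere within 0.65 rad either side of the holder's front. Out of line, the key rides on the collar, flange 10 above it; within about 0.08 rad of in line it drops in
- holder_front (a point): (mm) middle of the upper front edge of the base plate, 45 from the bore's axis towards the holder's -x; a short bright line on the plate points to it. The slot's direction is within 0.65 rad of this, seen from the bore's axis
- flux_bottle: (mm) bystander: small brown bottle with black cap, 36 diameter x 82; origin at the centre of its underside
- borax_dish: (mm) bystander: shallow round stoneware dish, 72 diameter x 18; origin at the centre of its underside
- steel_disc_block: (mm) bystander: small polished steel disc with a round knob, 34 diameter x 23; no key; origin at the centre of its underside
Mind the look-alikes: they are no part of the job. Leave any green or turquoise look-alike of the stake alone.

How it is judged:
On the way, in this order (a step that is already met when the one before it is completed fails the run):
1. the stake is lifted clear of the mat in the gripper (height (world z) of stake above 0.03 m and contact force between stake and the fingers above 1 N), for 0.2 s.
2. the stake, held by the gripper, bears on the collar with its pilot in the bore (horizontal distance between flange_seat and collar_top below 0.005 m and z of flange_seat in the frame of collar_top below 0.013 m and contact force between stake and the fingers above 1 N), for 0.1 s.
At the end, for the whole second after the job is handed in: The stake stands at rest in the collar, released, upright within 0.05 rad, its axis within 4 mm of the bore's, the flange's underside within 2 mm of the collar's top (only possible with the key in the slot) (z of flange_seat in the frame of collar_top between -0.003 and 0.002 m and horizontal distance between flange_seat and collar_top below 0.004 m and angle between stake's own z axis and vertical below 0.05 rad and linear speed of stake below 0.01 m/s and contact force between stake and the arm below 0.1 N and contact force between stake and the fingers below 0.1 N); the robot touches nothing.
It fails at once if the stake is pushed against the holder with more than 40 N (contact force between stake and stake_holder above 40 N).
It fails at once if the bottle, the dish or the small disc block is moved more than 15 mm (distance of any of flux_bottle, borax_dish, steel_disc_block from where it was at the start of the episode above 0.015 m).
It also fails if it takes over 51 s, if anything falls off the work surface, if the arm or the gripper's body presses on something with over 40 N, if the wrist force passes 120 N, or if a joint passes its speed limit or range.

## Working session

There is one attempt and no reset: what is moved stays moved. The work goes in short steps, Python scripts to look and compute and a tool call to move; the robot and the scene stay as the last step left them, time stands still between calls to the robot, and variables do not carry over. Pictures are saved under pics/ and viewed, at most 10 in all, crops included, and the job is handed in when it is done.

Besides the shell and the picture viewer there is one more tool, called after "Request:" by a JSON object that holds its "fn" and its "kwargs", one argument or row to a line. arm_command: Moves the arm, as the interface text tells. Its arguments: {"type":"object","properties":{"steps":{"type":"array"},"grip_force":{"type":"number"}},"required":["steps"]}

```bash
mkdir -p pics; python3 - <<'E'
from plant import bot
import cv2, numpy as np
o=bot.get_obs(); print(o['time'],o['eef_pos'],o['tool_rot'],o['width'],o['force'])
ims=[]
for c in ['scene','side']:
    cv2.imwrite(f'pics/{c}0.png',bot.grab_frame(c))
    for n in ['stake_head','stake_key','stake','collar_top','holder_front','stake_holder','flux_bottle','borax_dish','steel_disc_block']:
        print(c,n,[(np.round(d['location'],3).tolist(),round(d['score'],2)) for d in bot.landmark_of(n,c)][:3])
print(bot.get_obs()['time'])
E
```

```text
0.0 [0.26471984 0.59321568 0.23067236] [[-9.13169813e-01  4.07578947e-01 -5.42451755e-04]
 [ 4.07579303e-01  9.13169200e-01 -1.06055487e-03]
 [ 6.30903995e-05 -1.18955880e-03 -9.99999290e-01]] 0.08536866251815155 [ 0.113236   -0.02574723  0.44312231]
scene stake_head [([0.628, -0.213, 0.064], 0.8), ([0.61, -0.094, 0.068], 0.62), ([0.601, 0.002, 0.062], 0.58)]
scene stake_key [([0.497, 0.034, 0.013], 0.92), ([0.61, -0.074, 0.011], 0.84), ([0.604, -0.209, 0.011], 0.72)]
scene stake [([0.518, 0.042, 0.005], 0.93), ([0.605, -0.001, 0.001], 0.86), ([0.612, -0.094, 0.001], 0.83)]
scene collar_top [([0.5, -0.117, 0.044], 0.62)]
scene holder_front [([0.455, -0.105, 0.018], 0.71), ([0.696, 0.021, 0.003], 0.17)]
scene stake_holder [([0.495, -0.12, 0.004], 0.9), ([0.695, 0.117, -0.001], 0.24)]
scene flux_bottle [([0.694, 0.02, 0.001], 0.67), ([0.694, 0.115, -0.0], 0.46)]
scene borax_dish [([0.698, 0.118, 0.0], 0.65)]
scene steel_disc_block [([0.451, -0.016, -0.0], 0.82), ([0.453, -0.105, 0.022], 0.61), ([0.514, 0.045, 0.066], 0.28)]
side stake_head [([0.61, -0.094, 0.066], 0.86), ([0.514, 0.045, 0.069], 0.84), ([0.629, -0.211, 0.064], 0.7)]
side stake_key [([0.588, 0.02, 0.006], 0.84), ([0.611, -0.077, 0.01], 0.71), ([0.503, 0.036, 0.007], 0.67)]
side stake [([0.605, -0.093, -0.001], 0.82), ([0.626, -0.207, -0.002], 0.72), ([0.601, 0.0, -0.002], 0.68)]
side collar_top [([0.498, -0.115, 0.046], 0.82)]
side holder_front [([0.454, -0.108, 0.02], 0.74), ([0.516, 0.045, 0.069], 0.71)]
side stake_holder [([0.496, -0.123, -0.002], 0.79)]
side flux_bottle [([0.695, 0.019, -0.001], 0.78)]
side borax_dish [([0.698, 0.122, -0.002], 0.62)]
side steel_disc_block [([0.45, -0.014, 0.002], 0.65)]
1.0
```

View pics/scene0.png

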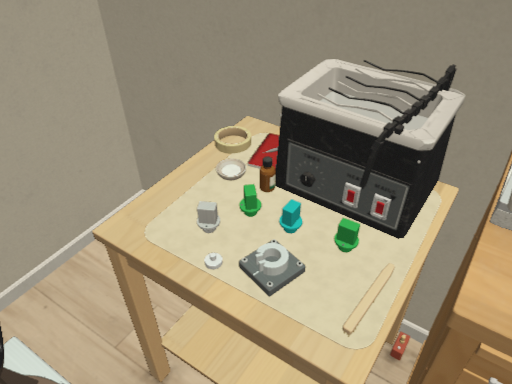

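View pics/side0.png

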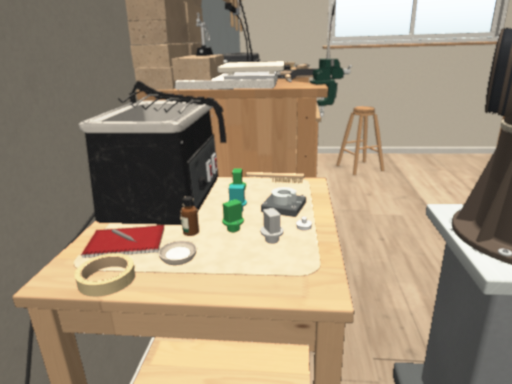

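The loose steel stake is the grey one at (207,215) in the scene view, world ≈ (0.516, 0.044). The green and turquoise ones are look-alikes. The holder is at (272,265), ≈ (0.497, -0.119), and the slot faces front-left.

```bash
cat > h.py <<'E'
from plant import bot
import cv2, numpy as np
from scipy.spatial.transform import Rotation as R
def delta(p, yaw):
    """tool-frame shift/turn to TCP p, tool down, tool y at world angle yaw"""
    o=bot.get_obs(); T=o['tool_rot']
    y=np.array([np.cos(yaw),np.sin(yaw),0]); z=np.array([0,0,-1.]); D=np.c_[np.cross(y,z),y,z]
    print('t',o['time'],'pos',np.round(o['eef_pos'],4),'yaw',round(np.arctan2(T[1,1],T[0,1]),4),'F',np.round(o['force'],1),'w',round(o['width'],4))
    print('shift',np.round(T.T@(np.array(p)-o['eef_pos']),4),'turn',np.round(R.from_matrix(T.T@D).as_rotvec(degrees=True),2))
def see(names,cam='wrist'):
    im=bot.grab_frame(cam)
    for n in names:
        print(n,[(np.round(d['location'],4).tolist(),round(d['score'],2)) for d in bot.landmark_of(n,cam)][:3])
    return im
def wproj(P,m):
    """world points to wrist fisheye pixels"""
    K=m['intrinsics'];q=(np.c_[P,np.ones(len(P))]@np.linalg.inv(m['pose']).T)[:,:3]
    r=np.hypot(q[:,0],q[:,1]);th=np.arctan2(r,q[:,2])
    return np.c_[K[0,0]*th*q[:,0]/r+K[0,2],K[1,1]*th*q[:,1]/r+K[1,2]]
def wray(uv,z,m):
    """pixels to world points on plane z"""
    K=m['intrinsics'];a=(np.atleast_2d(uv)-K[:2,2])/[K[0,0],K[1,1]];th=np.linalg.norm(a,axis=1,keepdims=True)
    d=np.c_[a/th*np.sin(th),np.cos(th)]@m['pose'][:3,:3].T;c=m['pose'][:3,3]
    return c+d*((z-c[2])/d[:,2])[:,None]
E
python3 - <<'E'
from h import *
delta([0.50,0.03,0.20],0.4)
m=bot.camera_model('wrist'); o=bot.get_obs()
print(o['tool_rot'].T@(m['pose'][:3,3]-o['eef_pos']), o['tool_rot'].T@m['pose'][:3,:3], m['intrinsics'])
E
```

```text
t 1.0 pos [0.2649 0.5936 0.2313] yaw 1.151 F [-0.7  0.1  0.1] w 0.0856
shift [-0.4444 -0.4188  0.0313] turn [-0.    0.   43.03]
[ 0.07606419  0.00052018 -0.14268943] [[ 4.01236485e-04 -9.53341603e-01 -3.01893404e-01]
 [ 9.99999918e-01  3.98013372e-04  7.21902048e-05]
 [ 5.13356862e-05 -3.01893409e-01  9.53341684e-01]] [[297.31863964   0.         254.54237355]
 [  0.         297.31863964 196.00543392]
 [  0.           0.           1.        ]]
```

Request:
{"fn": "arm_command", "kwargs": {
  "steps": [
    {"x":-0.444,"y":-0.419,"z":0.031,"az":43,"fingers":0.06},
    {"x":-0.444,"y":-0.419,"z":0.031,"az":43,"fingers":0.06},
    {"x":-0.444,"y":-0.419,"z":0.031,"az":43,"fingers":0.06},
    {"x":-0.444,"y":-0.419,"z":0.031,"az":43,"fingers":0.06},
    {"x":-0.444,"y":-0.419,"z":0.031,"az":43,"fingers":0.06},
    {"x":-0.444,"y":-0.419,"z":0.031,"az":43,"fingers":0.06},
    {"x":-0.444,"y":-0.419,"z":0.031,"az":43,"fingers":0.06},
    {"x":-0.444,"y":-0.419,"z":0.031,"az":43,"fingers":0.06},
    {"x":-0.444,"y":-0.419,"z":0.031,"az":43,"fingers":0.06},
    {"x":-0.444,"y":-0.419,"z":0.031,"az":43,"fingers":0.06}
  ]
}}

```text
schema error: expected keys x, y, z, ax, ay, az, fingers
```

Request:
{"fn": "arm_command", "kwargs": {
  "steps": [
    {"x":0,"y":0,"z":0},
    {"x":0,"y":0,"z":0}
  ]
}}

```text
schema error: expected keys x, y, z, ax, ay, az, fingers
```

```bash
python3 - <<'E'
from h import *
delta([0.50,0.03,0.20],0.4)
im=see(['stake_head','stake_key','stake','collar_top','holder_front','stake_holder','steel_disc_block'])
cv2.imwrite('pics/w1.png',cv2.resize(im,(800,600),interpolation=cv2.INTER_CUBIC))
E
```

```text
t 1.0 pos [0.2649 0.5936 0.2313] yaw 1.151 F [-0.7  0.1  0.1] w 0.0856
shift [-0.4444 -0.4188  0.0313] turn [-0.    0.   43.03]
stake_head []
stake_key []
stake []
collar_top []
holder_front [([0.4536, -0.1103, 0.0211], 0.5)]
stake_holder []
steel_disc_block []
```

View pics/w1.png

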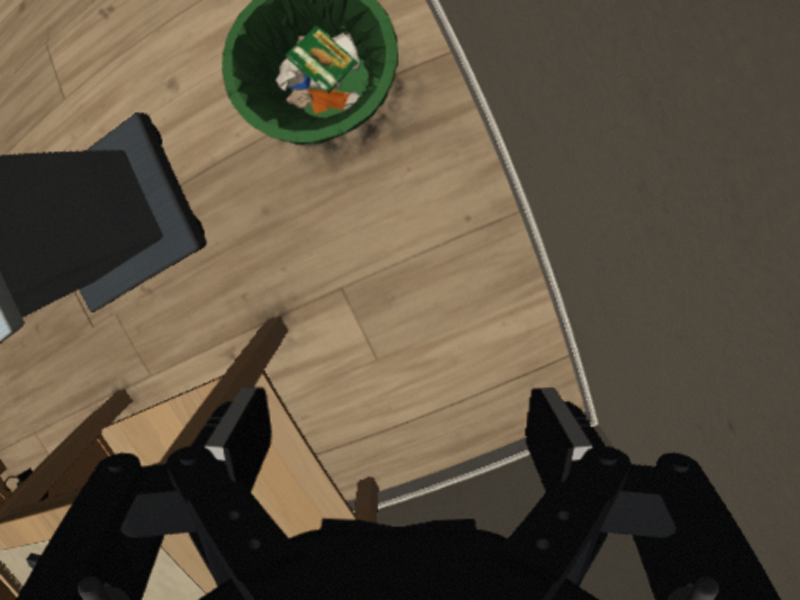

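The picture shows only floor: the move calls were refused because every key is needed, so the arm hasn't moved yet. I'll resend with all the keys.

Request:
{"fn": "arm_command", "kwargs": {
  "steps": [
    {"x":-0.444,"y":-0.419,"z":0.031,"ax":0,"ay":0,"az":43,"fingers":0.06},
    {"x":-0.444,"y":-0.419,"z":0.031,"ax":0,"ay":0,"az":43,"fingers":0.06},
    {"x":-0.444,"y":-0.419,"z":0.031,"ax":0,"ay":0,"az":43,"fingers":0.06},
    {"x":-0.444,"y":-0.419,"z":0.031,"ax":0,"ay":0,"az":43,"fingers":0.06},
    {"x":-0.444,"y":-0.419,"z":0.031,"ax":0,"ay":0,"az":43,"fingers":0.06},
    {"x":-0.444,"y":-0.419,"z":0.031,"ax":0,"ay":0,"az":43,"fingers":0.06},
    {"x":-0.444,"y":-0.419,"z":0.031,"ax":0,"ay":0,"az":43,"fingers":0.06},
    {"x":-0.444,"y":-0.419,"z":0.031,"ax":0,"ay":0,"az":43,"fingers":0.06},
    {"x":-0.444,"y":-0.419,"z":0.031,"ax":0,"ay":0,"az":43,"fingers":0.06},
    {"x":-0.444,"y":-0.419,"z":0.031,"ax":0,"ay":0,"az":43,"fingers":0.06}
  ]
}}

```text
time: 2.65
eef_pos: [0.5004, 0.0276, 0.2004]
tool_rot: [[-0.389, 0.921, 0.001], [0.921, 0.389, -0.0], [-0.0, 0.001, -1.0]]
force: [1.2, 0.4, 0.7]
width: 0.0598
finger_force: 0.0
```

Request:
{"fn": "arm_command", "kwargs": {
  "steps": [
    {"x":0,"y":0,"z":0,"ax":0,"ay":0,"az":0,"fingers":0.06},
    {"x":0,"y":0,"z":0,"ax":0,"ay":0,"az":0,"fingers":0.06}
  ]
}}

```text
time: 2.9
eef_pos: [0.4993, 0.0301, 0.2003]
tool_rot: [[-0.389, 0.921, -0.0], [0.921, 0.389, 0.0], [0.0, -0.0, -1.0]]
force: [-0.7, -1.1, 0.1]
width: 0.0597
finger_force: 0.0
```

```bash
python3 - <<'E'
from h import *
delta([0.50,0.03,0.20],0.4)
im=see(['stake_head','stake_key','stake','collar_top','holder_front','stake_holder','steel_disc_block'])
cv2.imwrite('pics/w2.png',cv2.resize(im,(800,600),interpolation=cv2.INTER_CUBIC))
E
```

```text
t 2.9 pos [0.4993 0.0301 0.2003] yaw 0.3997 F [-0.7 -1.1  0.1] w 0.0597
shift [-0.0003  0.0006  0.0003] turn [-0.02 -0.02 -0.02]
stake_head [([0.609, -0.0917, 0.064], 0.86), ([0.6096, 0.0007, 0.0645], 0.64), ([0.5178, 0.0518, 0.0615], 0.62)]
stake_key [([0.5896, 0.0171, 0.0069], 0.94), ([0.5005, 0.0362, 0.0136], 0.92), ([0.6111, -0.0741, 0.011], 0.57)]
stake [([0.6045, 0.0059, -0.0014], 0.96), ([0.5158, 0.0417, -0.0022], 0.61), ([0.6108, -0.0938, -0.0008], 0.6)]
collar_top [([0.5024, -0.1171, 0.0407], 0.88), ([0.6965, 0.0186, -0.0004], 0.45)]
holder_front []
stake_holder [([0.4972, -0.1183, -0.0033], 0.71), ([0.5149, 0.0392, 0.0017], 0.63), ([0.5219, 0.0456, 0.0141], 0.31)]
steel_disc_block [([0.4499, -0.0189, -0.0022], 0.61)]
```

View pics/w2.png

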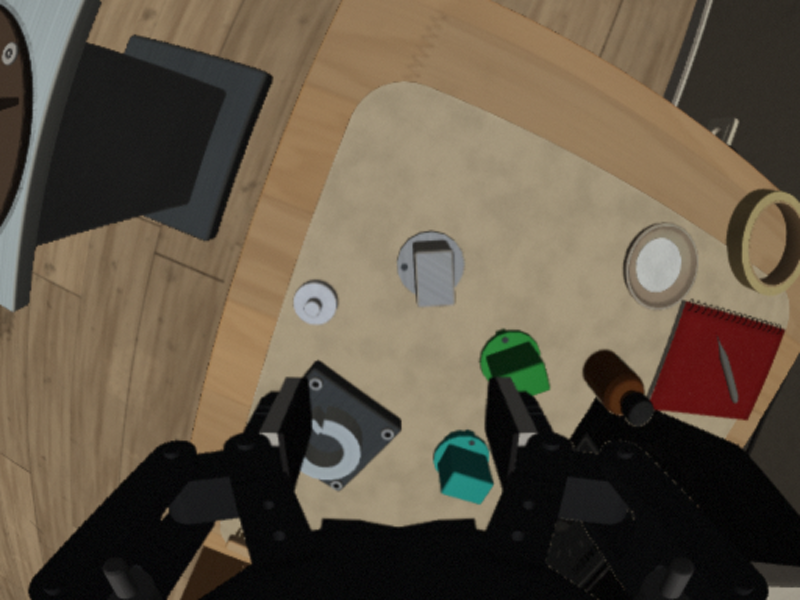

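The stake is at (431,264), its head top spans roughly (414,251)–(457,304), and the key dot is at (404,267). The collar is at (333,450), partly behind a finger.

```bash
python3 - <<'E'
from h import *
m=bot.camera_model('wrist')
c=np.array([[414,251],[453,248],[457,304],[419,307]])/1.5625
P=wray(c,0.066,m); print(P[:,:2].round(4),P.mean(0))
print('sides',np.linalg.norm(P-np.roll(P,-1,0),axis=1))
for i,j in((0,1),(3,2)): print('x',np.arctan2(*(P[j]-P[i])[[1,0]]))
for i,j in((2,1),(3,0)): print('y',np.arctan2(*(P[j]-P[i])[[1,0]])-np.pi/2)
d=wray(np.array([[404,267]])/1.5625,0.026,m)[0]; print('dot',d, P.mean(0)-d, np.arctan2(*(P.mean(0)-d)[[1,0]]))
im=bot.grab_frame('wrist'); h=im[130:215,235:315]; cv2.imwrite('pics/w3.png',cv2.resize(h,(560,595),interpolation=cv2.INTER_CUBIC))
E
```

```text
[[0.5003 0.057 ]
 [0.5213 0.0682]
 [0.5386 0.0368]
 [0.5174 0.0256]] [0.51938409 0.04689316 0.066     ]
sides [0.02380523 0.03582508 0.02398333 0.03577453]
x 0.4863000427129429
x 0.4843038049249863
y 0.503848667147258
y 0.49889573284334077
dot [0.50265793 0.0373938  0.026     ] [0.01672616 0.00949936 0.04      ] 0.5165079166885526
```

View pics/w3.png

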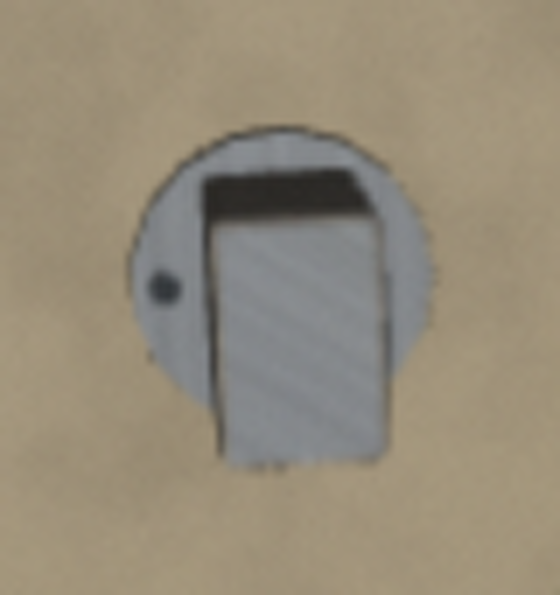

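```bash
python3 - <<'E'
from h import *
m=bot.camera_model('wrist')
print(wray(np.array([[275.1,169.9]]),0.026,m))
P=wray(np.array([[265.4,161.7],[289.3,160.3],[290.3,195.4],[267.3,196.4]]),0.066,m); print(P.mean(0),np.arctan2(*(P[1]-P[3]+P[2]-P[0])[[1,0]]))
delta([0.5185,0.0455,0.034],0.49)
E
```

```text
[[0.51887416 0.04538319 0.026     ]]
[0.51902359 0.0456889  0.066     ] 0.45721894393875745
t 3.35 pos [0.4995 0.0304 0.2004] yaw 0.4013 F [-0.1 -0.2 -0.9] w 0.06
shift [0.0065 0.0234 0.1664] turn [ 0.01  0.   -5.08]
```

Request:
{"fn": "arm_command", "kwargs": {
  "steps": [
    {"x":0.0065,"y":0.0238,"z":0.05,"ax":0,"ay":0,"az":-4.5,"fingers":0.06},
    {"x":0.0065,"y":0.0238,"z":0.1,"ax":0,"ay":0,"az":-4.5,"fingers":0.06},
    {"x":0.0065,"y":0.0238,"z":0.14,"ax":0,"ay":0,"az":-4.5,"fingers":0.06},
    {"x":0.0065,"y":0.0238,"z":0.166,"ax":0,"ay":0,"az":-4.5,"fingers":0.06},
    {"x":0.0065,"y":0.0238,"z":0.166,"ax":0,"ay":0,"az":-4.5,"fingers":0.06},
    {"x":0.0065,"y":0.0238,"z":0.166,"ax":0,"ay":0,"az":-4.5,"fingers":0.06}
  ]
}}

```text
time: 4.1
eef_pos: [0.5195, 0.0453, 0.0351]
tool_rot: [[-0.461, 0.887, 0.001], [0.887, 0.461, 0.0], [-0.0, 0.001, -1.0]]
force: [-0.1, 0.5, 0.4]
width: 0.0601
finger_force: 0.0
```

Request:
{"fn": "arm_command", "kwargs": {
  "steps": [
    {"x":0,"y":0,"z":0,"ax":0,"ay":0,"az":0,"fingers":0.015},
    {"x":0,"y":0,"z":0,"ax":0,"ay":0,"az":0,"fingers":0.015},
    {"x":0,"y":0,"z":0,"ax":0,"ay":0,"az":0,"fingers":0.015},
    {"x":0,"y":0,"z":0,"ax":0,"ay":0,"az":0,"fingers":0.015},
    {"x":0,"y":0,"z":0,"ax":0,"ay":0,"az":0,"fingers":0.015},
    {"x":0,"y":0,"z":0,"ax":0,"ay":0,"az":0,"fingers":0.015}
  ],
  "grip_force": 60
}}

```text
time: 4.85
eef_pos: [0.5196, 0.0453, 0.0353]
tool_rot: [[-0.461, 0.887, 0.002], [0.887, 0.461, 0.0], [-0.001, 0.002, -1.0]]
force: [-0.8, 1.1, 10.3]
width: 0.0233
finger_force: 58.3
```

Request:
{"fn": "arm_command", "kwargs": {
  "steps": [
    {"x":0,"y":0,"z":-0.03,"ax":0,"ay":0,"az":0,"fingers":0.015},
    {"x":0,"y":0,"z":-0.08,"ax":0,"ay":0,"az":0,"fingers":0.015},
    {"x":0,"y":0,"z":-0.125,"ax":0,"ay":0,"az":0,"fingers":0.015},
    {"x":0,"y":0,"z":-0.165,"ax":0,"ay":0,"az":0,"fingers":0.015},
    {"x":-0.05,"y":-0.025,"z":-0.165,"ax":0,"ay":0,"az":0,"fingers":0.015},
    {"x":-0.1,"y":-0.05,"z":-0.165,"ax":0,"ay":0,"az":0,"fingers":0.015},
    {"x":-0.15,"y":-0.075,"z":-0.165,"ax":0,"ay":0,"az":0,"fingers":0.015},
    {"x":-0.195,"y":-0.1,"z":-0.165,"ax":0,"ay":0,"az":0,"fingers":0.015},
    {"x":-0.195,"y":-0.1,"z":-0.165,"ax":0,"ay":0,"az":0,"fingers":0.015},
    {"x":-0.195,"y":-0.1,"z":-0.165,"ax":0,"ay":0,"az":0,"fingers":0.015}
  ]
}}

```text
time: 6.1
eef_pos: [0.5197, -0.1737, 0.1993]
tool_rot: [[-0.46, 0.888, -0.0], [0.888, 0.46, 0.0], [0.0, -0.0, -1.0]]
force: [-0.2, 1.0, -2.8]
width: 0.0232
finger_force: 60.2
```

```bash
python3 - <<'E'
from h import *
delta([0.50,-0.118,0.11],0)
im=see(['collar_top','holder_front','stake_holder','stake_head'])
m=bot.camera_model('wrist'); np.savez('w4',K=m['intrinsics'],p=m['pose'])
cv2.imwrite('pics/w4.png',cv2.resize(im,(800,600),interpolation=cv2.INTER_CUBIC))
E
```

```text
t 6.1 pos [ 0.5197 -0.1737  0.1993] yaw 0.4781 F [-0.2  1.  -2.8] w 0.0232
shift [0.0585 0.0082 0.0893] turn [-1.00e-02 -2.00e-02  2.74e+01]
collar_top [([0.5024, -0.1201, 0.042], 0.69)]
holder_front [([0.4535, -0.1064, 0.0203], 0.67)]
stake_holder [([0.4963, -0.117, -0.0041], 0.79)]
stake_head [([0.6239, -0.2116, 0.0641], 0.98), ([0.6076, -0.0936, 0.0638], 0.87), ([0.5178, -0.171, 0.2246], 0.66)]
```

View pics/w4.png

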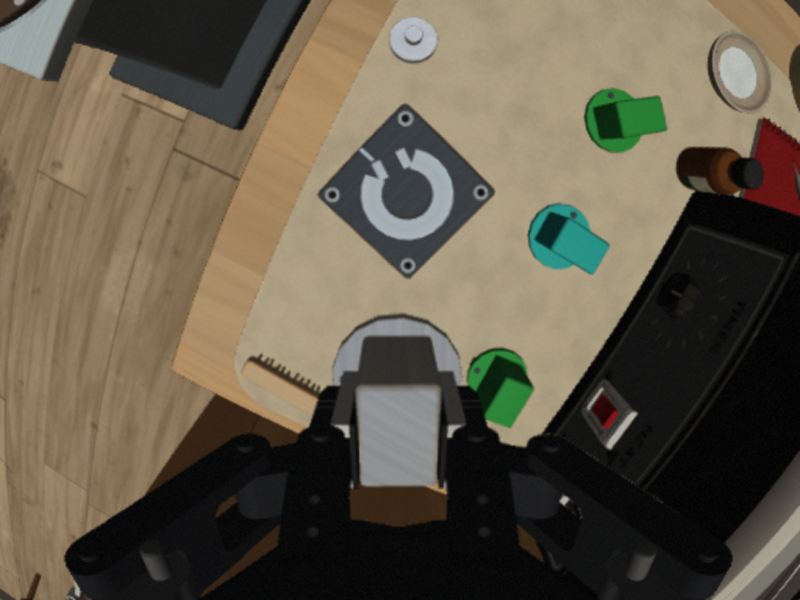

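The slot shows clearly: the ring is centred at about (407,194), with the gap heading up-left to about (390,160). The stake head is held square at (398,435).

```bash
python3 - <<'E'
from h import *
from scipy.optimize import least_squares
z=np.load('w4.npz'); m=dict(intrinsics=z['K'],pose=z['p'])
im=cv2.imread('pics/w4.png'); g=cv2.cvtColor(im,cv2.COLOR_BGR2GRAY)
uv=np.argwhere(g>0)[:,::-1]; uv=uv[(abs(uv[:,0]-407)<65)&(abs(uv[:,1]-194)<65)]
P=wray((uv+.5)/1.5625-.5,0.042,m)[:,:2]; v=g[uv[:,1],uv[:,0]]
c=np.array([0.5,-0.118]); b=v>130
for _ in range(6):   # outline radii by area: fit outer circle/inner circle midpoints by sector
    d=P-c; r=np.hypot(*d.T); a=np.arctan2(d[:,1],d[:,0]); pts=[]
    for k in range(72):
        s=b&(abs((a-(-np.pi+k*2*np.pi/72)+np.pi)%(2*np.pi)-np.pi)<.044)&(r<.031)&(r>.013)
        if s.sum()>15: lo,hi=np.percentile(r[s],[2,98]); pts.append((-np.pi+k*2*np.pi/72,(lo+hi)/2,lo,hi))
    q=np.array(pts); f=least_squares(lambda x:q[:,1]-x[2]-x[0]*np.cos(q[:,0])-x[1]*np.sin(q[:,0]),[0,0,.023],loss='soft_l1',f_scale=.0005).x
    c=c+f[:2]
print('centre',c,'rad',f[2],'n',len(q),q[:,2:].mean(0))
d=P-c; r=np.hypot(*d.T); a=np.arctan2(d[:,1],d[:,0])
for lo,hi in((.018,.022),(.022,.026),(.026,.0285)):
    s=(r>lo)&(r<hi)&(~b); aa=(a[s])%(2*np.pi)-np.pi; aa=aa[abs(aa)<1.2]
    print(lo,'slot yaw',np.median(aa),aa.mean(),'width',np.ptp(np.percentile(aa,[3,97])) * (lo+hi)/2)
h=wray(np.array([[357,384],[438,384],[441,487],[358,487]])/1.5625,0.2303,m)
T=np.array([[-0.46,.888,0],[.888,.46,0],[0,0,-1]])
print('head in tool',((h-[0.5197,-0.1737,0.1993])@T).round(4).tolist(), ((h.mean(0)-[0.5197,-0.1737,0.1993])@T).round(4))
E
```

```text
centre [ 0.49972769 -0.11897911] rad 0.02317388102774929 n 67 [0.01728013 0.02893396]
0.018 slot yaw -0.6144493816878183 -0.6147200492264868 width 0.010794840936456645
0.022 slot yaw -0.6017662451152206 -0.5918274158168108 width 0.027646390083989288
0.026 slot yaw -0.5876105077075287 -0.569372983618872 width 0.031347907869604945
head in tool [[0.0197, -0.0091, -0.031], [0.0197, 0.0128, -0.031], [-0.0164, 0.0153, -0.031], [-0.0164, -0.0102, -0.031]] [ 0.0016  0.0022 -0.031 ]
```

```bash
python3 - <<'E'
from h import *
z=np.load('w4.npz'); o=bot.get_obs(); p=z['p']
print((o['tool_rot'].T@(p[:3,3]-o['eef_pos'])).round(4),(o['tool_rot'].T@p[:3,:3]).round(4).tolist())
im=cv2.imread('pics/w4.png'); cv2.imwrite('pics/w5.png',cv2.resize(im[300:510,320:480],None,fx=2.8,fy=2.8,interpolation=cv2.INTER_CUBIC))
E
```

```text
[ 0.0766  0.0011 -0.1427] [[0.0004, -0.9533, -0.3019], [1.0, 0.0003, 0.0001], [0.0, -0.3019, 0.9533]]
```

View pics/w5.png

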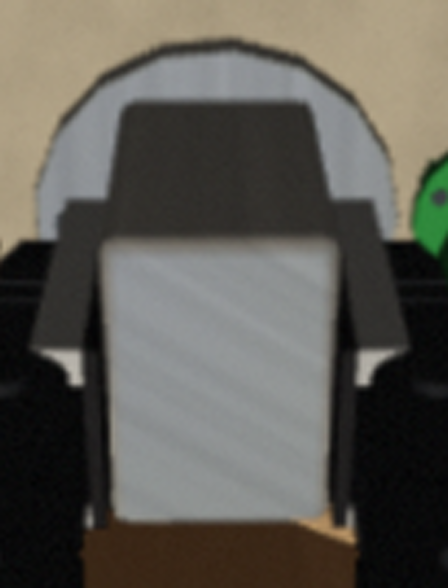

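```bash
python3 - <<'E'
from h import *
delta([0.4987,-0.1203,0.085],-0.605)
E
```

```text
t 6.35 pos [ 0.5202 -0.1729  0.1994] yaw 0.4805 F [ 1.1  0.2 -2.5] w 0.023
shift [0.0566 0.0053 0.1144] turn [-0.   -0.   62.19]
```

Request:
{"fn": "arm_command", "kwargs": {
  "steps": [
    {"x":0.03,"y":0.003,"z":0.02,"ax":0,"ay":0,"az":10,"fingers":0.015},
    {"x":0.0565,"y":0.005,"z":0.04,"ax":0,"ay":0,"az":20,"fingers":0.015},
    {"x":0.0565,"y":0.005,"z":0.06,"ax":0,"ay":0,"az":30,"fingers":0.015},
    {"x":0.0565,"y":0.005,"z":0.08,"ax":0,"ay":0,"az":40,"fingers":0.015},
    {"x":0.0565,"y":0.005,"z":0.1,"ax":0,"ay":0,"az":50,"fingers":0.015},
    {"x":0.0565,"y":0.005,"z":0.108,"ax":0,"ay":0,"az":60,"fingers":0.015},
    {"x":0.0565,"y":0.005,"z":0.114,"ax":0,"ay":0,"az":62.2,"fingers":0.015},
    {"x":0.0565,"y":0.005,"z":0.114,"ax":0,"ay":0,"az":62.2,"fingers":0.015},
    {"x":0.0565,"y":0.005,"z":0.114,"ax":0,"ay":0,"az":62.2,"fingers":0.015}
  ]
}}

```text
time: 7.48
eef_pos: [0.4987, -0.1212, 0.0856]
tool_rot: [[0.569, 0.823, 0.0], [0.823, -0.569, -0.0], [0.0, 0.0, -1.0]]
force: [0.5, -0.1, -2.9]
width: 0.0234
finger_force: 60.1
```

```bash
python3 - <<'E'
from h import *
delta([0.4987,-0.1203,0.075],-0.605)
ims=[]
for c,n in (('side','stake_head'),('scene','stake_head')):
    im=see(['stake_head','collar_top'],c); m=bot.camera_model(c)
    q=m['intrinsics']@(np.linalg.inv(m['pose'])@[.4987,-.1203,.06,1])[:3]; u,v=(q[:2]/q[2]).astype(int)
    ims.append(cv2.resize(im[v-35:v+35,u-40:u+40],(400,350),interpolation=cv2.INTER_CUBIC))
cv2.imwrite('pics/s6.png',np.hstack(ims))
E
```

```text
t 7.475 pos [ 0.4987 -0.1212  0.0856] yaw -0.6048 F [ 0.5 -0.1 -2.9] w 0.0234
shift [ 0.0007 -0.0005  0.0106] turn [ 0.02 -0.    0.01]
stake_head [([0.602, 0.002, 0.0649], 0.9), ([0.6096, -0.0961, 0.0648], 0.87), ([0.498, -0.1196, 0.1152], 0.6)]
collar_top [([0.4959, -0.1167, 0.0415], 0.84), ([0.4978, -0.1195, 0.0713], 0.72), ([0.4986, -0.1244, 0.1174], 0.37)]
stake_head [([0.5004, -0.1221, 0.1175], 0.83), ([0.6277, -0.2099, 0.0667], 0.66), ([0.601, 0.0035, 0.065], 0.63)]
collar_top [([0.5025, -0.1211, 0.0435], 0.7)]
```

View pics/s6.png

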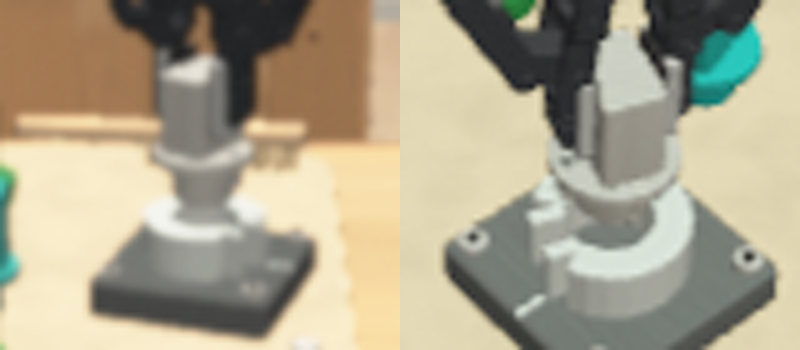

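The stake hangs upright about 8 mm above the collar, with the key dot and the slot both towards the left (-x, +y). Next I'll descend in small steps and watch the force.

Request:
{"fn": "arm_command", "kwargs": {
  "steps": [
    {"x":0.0008,"y":0,"z":0.003,"ax":0,"ay":0,"az":0,"fingers":0.015},
    {"x":0.0008,"y":0,"z":0.006,"ax":0,"ay":0,"az":0,"fingers":0.015},
    {"x":0.0008,"y":0,"z":0.0075,"ax":0,"ay":0,"az":0,"fingers":0.015},
    {"x":0.0008,"y":0,"z":0.009,"ax":0,"ay":0,"az":0,"fingers":0.015},
    {"x":0.0008,"y":0,"z":0.01,"ax":0,"ay":0,"az":0,"fingers":0.015}
  ]
}}

```text
time: 8.4
eef_pos: [0.4989, -0.1208, 0.0752]
tool_rot: [[0.57, 0.822, -0.0], [0.822, -0.57, 0.0], [-0.0, -0.0, -1.0]]
force: [0.2, 0.8, -3.0]
width: 0.0233
finger_force: 60.1
```

Request:
{"fn": "arm_command", "kwargs": {
  "steps": [
    {"x":0,"y":0,"z":0.001,"ax":0,"ay":0,"az":0,"fingers":0.015},
    {"x":0,"y":0,"z":0.002,"ax":0,"ay":0,"az":0,"fingers":0.015}
  ]
}}

```text
time: 8.65
eef_pos: [0.499, -0.1208, 0.0733]
tool_rot: [[0.57, 0.822, 0.0], [0.822, -0.57, -0.0], [0.0, 0.0, -1.0]]
force: [0.8, 0.0, -2.3]
width: 0.0228
finger_force: 60.1
```

Request:
{"fn": "arm_command", "kwargs": {
  "steps": [
    {"x":0,"y":0,"z":0.001,"ax":0,"ay":0,"az":0,"fingers":0.015},
    {"x":0,"y":0,"z":0.002,"ax":0,"ay":0,"az":0,"fingers":0.015},
    {"x":0,"y":0,"z":0.003,"ax":0,"ay":0,"az":0,"fingers":0.015},
    {"x":0,"y":0,"z":0.004,"ax":0,"ay":0,"az":0,"fingers":0.015}
  ]
}}

```text
time: 9.15
eef_pos: [0.4989, -0.1208, 0.0692]
tool_rot: [[0.57, 0.822, -0.0], [0.822, -0.57, -0.0], [-0.0, 0.0, -1.0]]
force: [0.2, -0.5, -3.1]
width: 0.0233
finger_force: 60.1
```

Request:
{"fn": "arm_command", "kwargs": {
  "steps": [
    {"x":0,"y":0,"z":0.0008,"ax":0,"ay":0,"az":0,"fingers":0.015},
    {"x":0,"y":0,"z":0.0014,"ax":0,"ay":0,"az":0,"fingers":0.015},
    {"x":0,"y":0,"z":0.002,"ax":0,"ay":0,"az":0,"fingers":0.015}
  ]
}}

```text
time: 9.52
eef_pos: [0.499, -0.1208, 0.0673]
tool_rot: [[0.57, 0.822, 0.0], [0.822, -0.57, -0.0], [-0.0, 0.0, -1.0]]
force: [-0.5, 0.3, -2.3]
width: 0.023
finger_force: 60.1
```

Request:
{"fn": "arm_command", "kwargs": {
  "steps": [
    {"x":0,"y":0,"z":0.0004,"ax":0,"ay":0,"az":0,"fingers":0.015},
    {"x":0,"y":0,"z":0.0008,"ax":0,"ay":0,"az":0,"fingers":0.015},
    {"x":0,"y":0,"z":0.0012,"ax":0,"ay":0,"az":0,"fingers":0.015}
  ]
}}

```text
time: 9.9
eef_pos: [0.4989, -0.1208, 0.0661]
tool_rot: [[0.57, 0.822, 0.0], [0.822, -0.57, -0.0], [0.0, 0.0, -1.0]]
force: [0.3, 0.2, -3.3]
width: 0.0231
finger_force: 60.1
```

Request:
{"fn": "arm_command", "kwargs": {
  "steps": [
    {"x":0,"y":0,"z":0.0005,"ax":0,"ay":0,"az":0,"fingers":0.015},
    {"x":0,"y":0,"z":0.001,"ax":0,"ay":0,"az":0,"fingers":0.015},
    {"x":0,"y":0,"z":0.0015,"ax":0,"ay":0,"az":0,"fingers":0.015}
  ]
}}

```text
time: 10.28
eef_pos: [0.499, -0.1208, 0.0646]
tool_rot: [[0.57, 0.822, -0.0], [0.822, -0.57, -0.0], [-0.0, 0.0, -1.0]]
force: [-0.6, 1.1, -4.0]
width: 0.0231
finger_force: 60.1
```

Request:
{"fn": "arm_command", "kwargs": {
  "steps": [
    {"x":0,"y":0,"z":0.0005,"ax":0,"ay":0,"az":0,"fingers":0.015},
    {"x":0,"y":0,"z":0.001,"ax":0,"ay":0,"az":0,"fingers":0.015}
  ]
}}

```text
time: 10.52
eef_pos: [0.4989, -0.1208, 0.0636]
tool_rot: [[0.57, 0.822, -0.0], [0.822, -0.57, 0.0], [-0.0, -0.0, -1.0]]
force: [-0.1, 1.1, -2.6]
width: 0.0233
finger_force: 60.1
```

The key is already in the slot, about 4 mm below the ride height with no contact force. I'll keep going down to the seat at about 0.057.

Request:
{"fn": "arm_command", "kwargs": {
  "steps": [
    {"x":0,"y":0,"z":0.001,"ax":0,"ay":0,"az":0,"fingers":0.015},
    {"x":0,"y":0,"z":0.002,"ax":0,"ay":0,"az":0,"fingers":0.015},
    {"x":0,"y":0,"z":0.003,"ax":0,"ay":0,"az":0,"fingers":0.015},
    {"x":0,"y":0,"z":0.004,"ax":0,"ay":0,"az":0,"fingers":0.015}
  ]
}}

```text
time: 11.02
eef_pos: [0.4989, -0.1208, 0.0595]
tool_rot: [[0.57, 0.822, -0.0], [0.822, -0.57, 0.0], [-0.0, -0.0, -1.0]]
force: [-0.0, 0.3, -2.1]
width: 0.0228
finger_force: 60.1
```

Request:
{"fn": "arm_command", "kwargs": {
  "steps": [
    {"x":0,"y":0,"z":0.0005,"ax":0,"ay":0,"az":0,"fingers":0.015},
    {"x":0,"y":0,"z":0.001,"ax":0,"ay":0,"az":0,"fingers":0.015},
    {"x":0,"y":0,"z":0.0015,"ax":0,"ay":0,"az":0,"fingers":0.015}
  ]
}}

```text
time: 11.4
eef_pos: [0.499, -0.1208, 0.0581]
tool_rot: [[0.57, 0.822, 0.0], [0.822, -0.57, -0.0], [0.0, 0.0, -1.0]]
force: [-0.2, 0.4, -2.5]
width: 0.0232
finger_force: 60.1
```

Request:
{"fn": "arm_command", "kwargs": {
  "steps": [
    {"x":0,"y":0,"z":0.0004,"ax":0,"ay":0,"az":0,"fingers":0.015},
    {"x":0,"y":0,"z":0.0008,"ax":0,"ay":0,"az":0,"fingers":0.015}
  ]
}}

```text
time: 11.65
eef_pos: [0.499, -0.1208, 0.0574]
tool_rot: [[0.57, 0.822, 0.0], [0.822, -0.57, -0.0], [-0.0, 0.0, -1.0]]
force: [-1.8, -0.1, 5.0]
width: 0.0233
finger_force: 61.4
```

Request:
{"fn": "arm_command", "kwargs": {
  "steps": [
    {"x":0,"y":0,"z":0.0003,"ax":0,"ay":0,"az":0,"fingers":0.015},
    {"x":0,"y":0,"z":0.0003,"ax":0,"ay":0,"az":0,"fingers":0.015}
  ]
}}

```text
time: 11.9
eef_pos: [0.499, -0.1208, 0.0574]
tool_rot: [[0.57, 0.822, 0.0], [0.822, -0.57, -0.0], [0.0, 0.0, -1.0]]
force: [-2.7, 1.0, 6.4]
width: 0.0235
finger_force: 61.5
```

The flange touched down at 0.0574, as predicted, with light force (~9 N). Now I'll release and retreat straight up.

Request:
{"fn": "arm_command", "kwargs": {
  "steps": [
    {"x":0,"y":0,"z":0,"ax":0,"ay":0,"az":0,"fingers":0.055},
    {"x":0,"y":0,"z":0,"ax":0,"ay":0,"az":0,"fingers":0.055},
    {"x":0,"y":0,"z":0,"ax":0,"ay":0,"az":0,"fingers":0.055},
    {"x":0,"y":0,"z":0,"ax":0,"ay":0,"az":0,"fingers":0.055},
    {"x":0,"y":0,"z":-0.03,"ax":0,"ay":0,"az":0,"fingers":0.055},
    {"x":0,"y":0,"z":-0.07,"ax":0,"ay":0,"az":0,"fingers":0.055},
    {"x":0,"y":0,"z":-0.11,"ax":0,"ay":0,"az":0,"fingers":0.055},
    {"x":-0.05,"y":0,"z":-0.14,"ax":0,"ay":0,"az":0,"fingers":0.055},
    {"x":-0.08,"y":0,"z":-0.14,"ax":0,"ay":0,"az":0,"fingers":0.055},
    {"x":-0.08,"y":0,"z":-0.14,"ax":0,"ay":0,"az":0,"fingers":0.055}
  ]
}}

```text
time: 13.15
eef_pos: [0.4525, -0.1878, 0.1975]
tool_rot: [[0.572, 0.82, 0.001], [0.82, -0.572, -0.001], [-0.0, 0.001, -1.0]]
force: [-0.4, 1.3, -0.0]
width: 0.055
finger_force: 0.0
```

```bash
python3 - <<'E'
from h import *
ims=[]
print(bot.get_obs()['eef_pos'],bot.get_obs()['force'])
for c in ('wrist','scene'):
    im=see(['stake_head'],c); m=bot.camera_model(c)
    if c=='scene':
        q=m['intrinsics']@(np.linalg.inv(m['pose'])@[.4987,-.1203,.05,1])[:3]; q=q[:2]/q[2]
    else: q=wproj(np.array([[.4987,-.1203,.05]]),m)[0]
    u,v=q.astype(int); s=35 if c=='scene' else 60
    v=max(v,s); ims.append(cv2.resize(im[v-s:v+s,u-s:u+s],(400,400),interpolation=cv2.INTER_CUBIC))
cv2.imwrite('pics/e7.png',np.hstack(ims))
E
```

```text
[ 0.4524979  -0.18782494  0.19747549] [-0.42860719  1.34164506 -0.00475571]
stake_head [([0.6095, -0.0939, 0.0661], 0.95), ([0.4989, -0.1178, 0.0844], 0.84), ([0.6258, -0.2102, 0.064], 0.74)]
stake_head [([0.6275, -0.2134, 0.065], 0.91), ([0.6065, -0.0014, 0.0649], 0.77), ([0.6096, -0.0946, 0.0693], 0.61)]
```

View pics/e7.png

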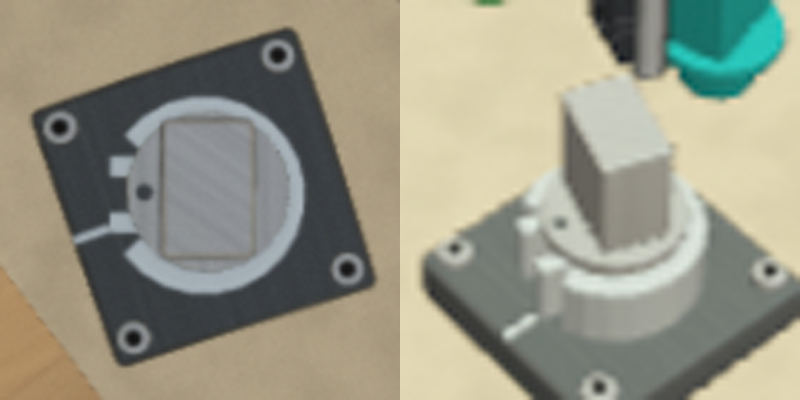

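The stake stands upright with its flange flat on the collar and the key dot over the slot. The gripper is clear, so I'm handing in.

```bash
python3 -c "
from plant import bot
print(bot.job_done())"
```

```text
the job is handed in; nothing more can be done
None
```

The stake is seated and released in the collar, upright with its flange flat; the key went straight into the slot without any turning, the wrist force stayed near 10 N or less, and I handed the job in at about 13 s (no verdict was returned).

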